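# Slide a mounted specimen under the macro camera and photograph it

### The job

Bring the mounted specimen under the small macro camera: press the black thumb release on the locked carriage and hold it down while you slide the carriage all the way to its end stop below the camera, then let go so that the carriage locks there, and after that press the shutter button on top of the camera and let it spring back. Work with the fingertips only: pick nothing up, do not touch the specimen, do not press the shutter before the carriage is home, and leave the things around the slide where they are.

Things in the scene. Friction and masses are not known exactly. Their poses are not given: they have to be found in the camera images.
- slide_base: low slide unit fixed to the worktop: plate 100 x 352 mm with two guide rods; origin on the worktop under the rods' middle line, plate from y = -187 to +165 mm. y axis = sliding direction, towards the camera end; z up. A black camera head (46 mm across, 62 to 94 mm high) hangs at y = +110 mm, x = 0 from a column (94 mm high) at x = +70 mm; only the shutter button is higher
- carriage (a joint): travel in m of the carriage (aluminium plate 78 x 180 mm, top 32 mm above the worktop) along the base's +y; 0 = loading end, where it starts; 0.130 = end stop, specimen below the camera. Unlocked it slides with about 2 N; locked it has 1 mm of play
- release (a joint): how far in m the black thumb release on the carriage is pressed down; 0 = up, carriage locked in a rack; 0.005 = fully down, carriage free. It starts to move at 2.7 N, is fully down at 4.2 N, and must stay pressed 0.0035 or more to slide. Let up, it springs back and locks in the next notch of the rack (one every 10 mm, one at the loading end, one at the end stop)
- release_top (a point): middle of the thumb release's face, 52 mm above the worktop when up; rides with the carriage, 120 mm behind (base -y) the nest. A black saddle 34 mm wide (base x), 48 mm long (base y); at each end along y a 5 mm thick lip stands 5 mm above the face: shut fingertips set between the lips (38 mm apart) push the carriage without slipping
- nest (a point): middle of the floor of the round nest on the carriage (black ring 43 mm outside, 32 mm bore, 8 mm deep) in which the specimen sits, 32 mm above the worktop; z up
- specimen: round mounted specimen, 30 mm across, 16 mm high, lying loose in the nest with its polished face up; origin at the middle of its underside. Must not be touched or lifted
- shutter (a joint): how far in m the shutter button is pressed; 0 = up, 0.004 = fully down, which takes 4 N; it springs back
- shutter_top (a point): middle of the top of the shutter button, a round steel button 19 mm across on top of the camera head, standing 6 mm proud, 100 mm above the worktop
- other_specimen: another round mounted specimen, 30 mm across, 19 mm high, standing on the worktop; bystander, leave alone; origin at its underside
- level: round bullseye level, 38 mm across, 10 mm high; bystander, leave alone
- can: capped transparent objective can standing upright, 36 mm across, 56 mm high; bystander, leave alone
- eyepiece: black microscope eyepiece standing upright, 34 mm across, 43 mm high; bystander on the far side of the slide, leave alone
There are look-alikes about, which are no part of the job. What is shaped like the specimen but pink or yellow is not meant.

How it is judged:
On the way, in this order (a step that is already met when the one before it is completed fails the run):
1. the thumb release is held down and the carriage, unlocked, slides towards the camera (value of joint release above 0.003 m and value of joint carriage above 0.06 m), for 0.1 s.
2. the carriage stands at its end stop and the release is up again, so that it is locked there (value of joint carriage above 0.127 m and value of joint release below 0.0008 m), for 0.2 s.
3. the shutter button is pressed down (value of joint shutter above 0.003 m), for 0.05 s.
At the end, for the whole second after the job is handed in: The carriage stands within 3 mm of its end stop with the release up (locked, less than 0.8 mm down), the shutter button is up again after having been pressed at least 3 mm, and the specimen lies flat and at rest in the nest, within 4 mm of its middle (all of step 2 and value of joint shutter below 0.001 m and distance between specimen and nest below 0.004 m and angle between specimen's own z axis and vertical below 0.1 rad and linear speed of specimen below 0.01 m/s); the robot touches nothing.
It fails at once if the shutter is pressed before the carriage stands at its end stop (value of joint shutter above 0.002 m and value of joint carriage below 0.126 m).
It fails at once if the robot touches the specimen (contact force between any of the fingers, the arm and specimen above 0.3 N).
It fails at once if the specimen is lifted or shaken out of its nest (distance between specimen and nest above 0.006 m).
It fails at once if a thing beside the slide is moved by more than 10 mm (distance of any of other_specimen, level, can, eyepiece from where it was at the start of the episode above 0.01 m).
It also fails if it takes over 43 s, if anything falls off the work surface, if the arm or the gripper's body presses on something with over 40 N, if the wrist force passes 120 N, or if a joint passes its speed limit or range.

### The arm

A 7-joint arm with a two-finger parallel gripper is mounted at the origin on a cart in front of the work surface, level with it; the furniture and walls round the work are solid. World frame = base frame: x ahead of the robot, y to its left, z up, the work surface at z = 0. Lengths are in m, angles in rad, forces in N, time in s.
With the tool pointing down it reaches from about 0.425 to 0.875 m from the base axis. Payload 9.9 kg.
Tool frame: the origin (TCP) lies midway between the tips of the shut fingers; the grasp point (between the pads) lies 19 mm behind it (ctrl.pinch_z is the distance from the TCP to the grasp point, in m); y points along the fingers, z is the direction in which the jaws open and shut, and the axes are right-handed (so a half turn about y gives the same grasp; the last joint's range is limited). The gripper opens to 85 mm and grips with 20 to 120 N. Pads are 22 mm wide; open, the fingers measure 114 mm over their backs; the gripper's body (76 mm by 85 mm) begins 54 mm behind the grasp point. The pads swing forward as they close: fully open they stand 13 mm farther back than shut.
Start: joints at [1.077, 0.576, 0.025, 1.437, -0.015, 1.129, -0.057], TCP at [0.269, -0.619, 0.231] pointing down, gripper open.
Joint ranges: [-2.76, 2.76], [-0.34, 2.15], [-1.52, 1.57], [0.19, 2.46], [-1.09, 4.23], [0.17, 1.99], [-2.82, 2.82]. Speed limits (rad/s): [2.22, 2.22, 3.01, 3.01, 3.14, 3.14, 3.14].

### API

Orientations are given as [roll, pitch, yaw] about the fixed x, y, z axes, in that order (R = Rz(yaw) Ry(pitch) Rx(roll)).
In Python, from plant import ctrl gives the robot as it stands.
- The arm moves only by the tool step_arm, never from a script. Its argument "motion" is text: rows parted by semicolons, each of 7 numbers parted by spaces: the shift along the tool's x, y, z in mm, then the turn, a rotation vector about the tool's x, y, z in degrees, then the finger opening in mm, from 0 to 85.4. In form: tx ty tz ax ay az jaw; .... A call has exactly 5 rows; each row is the pose to reach, as a shift and turn from the pose commanded when the call began, along the tool's axes at that moment; what a row does not reach only later rows make up. A row lasts 1/12 s, in which the tool goes at most 41.7 mm and 7.16 degrees, less where a joint would pass 70% of its speed; a pose out of reach is approached as far as the arm can. A call with a gripper value outside its range is refused whole. The fingers move at their own pace and stop on an object; "newtons" is the grip in N (left out, the last holds). Time passes only in rows, so rows that repeat a pose let the fingers close, or fill a call up. It gives the time, the measured TCP pose, the force and the opening at its end, in the units of the state.
- ctrl.get_obs(): the state, without advancing time (a new reading comes with each control period).
- ctrl.read_camera(name): name is "side" or "top"; returns the picture (400x640x3 uint8, blue, green, red); there is no depth.
- ctrl.calibration(name): a dict with "intrinsics" (3x3 intrinsics, pixels), "world_to_cam" (4x4, takes a point from world to camera coordinates). Camera axes: x right, y down, z forward; pixel columns grow to the right and rows downward; lengths in m; the calibration is good to about 2 mm. A picture is of the moment at which its call begins. calibration takes no time and is no camera call.
- ctrl.job_done(): hands the job in, once; it reports no verdict.
The state is a dict: "time": time; "joint_positions": joint angles; "joint_vel": joint speeds; "joint_torque": joint torques, N m; "tcp_pos": TCP position; "eef_rot": TCP orientation; "wrist_force": force on the tool from outside, world axes, zero at the start; "moment": the same for the moment, N m; "width": finger opening in m.
Only numpy, scipy, OpenCV 4.12 (cv2) and the standard library are available. Lean on these libraries where they do the work, as an engineer would, in place of code of your own. Each camera call takes 0.05 s, during which the arm holds its last target.

## Working session

There is one attempt and no reset: what is moved stays moved. The work goes in short steps, Python scripts to look and compute and a tool call to move; the robot and the scene stay as the last step left them, time stands still between calls to the robot, and variables do not carry over. Pictures are saved under pics/ and viewed, and the job is handed in when it is done.

Besides the shell and the picture viewer there is one more tool, called after "Request:" as name(argument=value, ...) on one line, values as JSON. step_arm: Moves the arm, as the interface text tells. Its arguments: {"type":"object","properties":{"motion":{"type":"string"},"newtons":{"type":"number"}},"required":["motion"]}

```bash
ls; mkdir -p pics
python3 - <<'E'
from plant import ctrl
import cv2
for n in("side","top"):
    cv2.imwrite(f"pics/{n}0.png",ctrl.read_camera(n)); c=ctrl.calibration(n); print(n,c)
print(ctrl.get_obs())
E
```

```text
pics
side {'intrinsics': array([[508.30813252,   0.        , 310.45497826],
       [  0.        , 508.30813252, 202.39053942],
       [  0.        ,   0.        ,   1.        ]]), 'world_to_cam': array([[-0.98157058, -0.18996292, -0.02081557,  0.5035682 ],
       [-0.10364767,  0.62072272, -0.77714894,  0.13738194],
       [ 0.16055018, -0.76066905, -0.62897237,  0.90272371],
       [ 0.        ,  0.        ,  0.        ,  1.        ]])}
top {'intrinsics': array([[438.7194577 ,   0.        , 319.3164565 ],
       [  0.        , 438.7194577 , 192.32706758],
       [  0.        ,   0.        ,   1.        ]]), 'world_to_cam': array([[-0.02396534, -0.99958631, -0.01590173,  0.00922618],
       [-0.98499816,  0.02632866, -0.17054447,  0.50916294],
       [ 0.17089259,  0.01157602, -0.98522166,  0.83910773],
       [ 0.        ,  0.        ,  0.        ,  1.        ]])}
{'time': 0.1, 'joint_positions': array([ 1.07718601,  0.57644004,  0.02486208,  1.43780325, -0.0149585 ,
        1.1290341 , -0.05650444]), 'joint_vel': array([ 0.00127028, -0.00131752,  0.00071867, -0.00204997, -0.00090136,
       -0.00191193, -0.00014005]), 'joint_torque': array([ 3.53354670e-03, -7.67301393e+01,  2.25651786e+00, -2.86604333e+01,
        1.56303094e-02,  8.63662484e-03, -6.02716170e-06]), 'tcp_pos': array([ 0.26876834, -0.61874078,  0.23054195]), 'eef_rot': array([-1.57229175e+00, -1.21782038e-04, -2.73174849e+00]), 'wrist_force': array([ 0.32069364, -0.13116805,  0.94495124]), 'moment': array([ 0.0273265 ,  0.01498958, -0.03736524]), 'width': 0.08542806075522849}
```

View pics/side0.png

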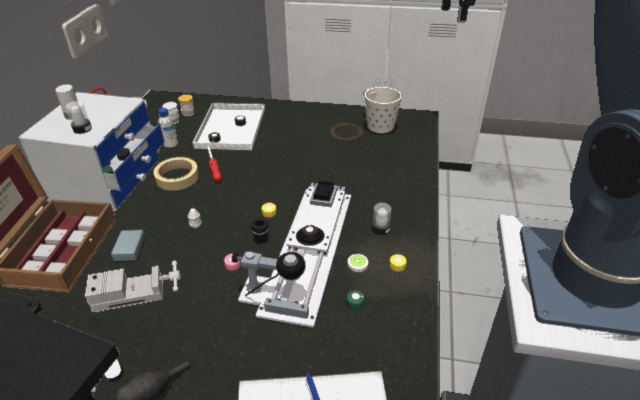

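View pics/top0.png

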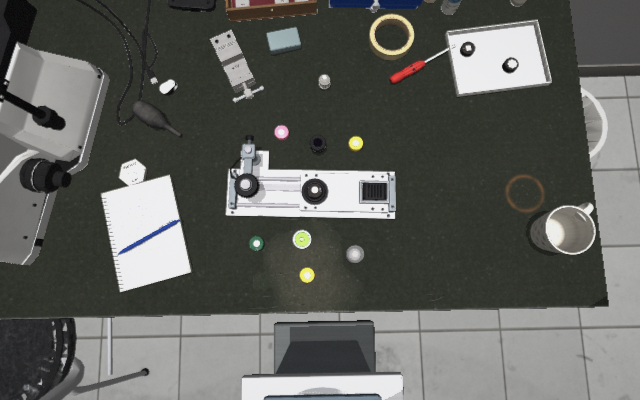

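The side view shows the slide with its release saddle at (323,190), nest at (310,235) and camera head at (290,265). The top view shows the saddle at (374,191), nest at (315,190) and head at (246,185). I'll enlarge a crop of each to measure.

Run:
```python
import cv2
a=cv2.imread("pics/top0.png")[125:285,215:415];cv2.imwrite("pics/tc.png",cv2.resize(a,None,fx=4,fy=3.75*4/3.75*0.9375,interpolation=cv2.INTER_CUBIC))
a=cv2.imread("pics/side0.png")[170:330,220:420];cv2.imwrite("pics/sc.png",cv2.resize(a,None,fx=4,fy=3.75,interpolation=cv2.INTER_CUBIC))
```

```text
(no output)
```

View pics/tc.png

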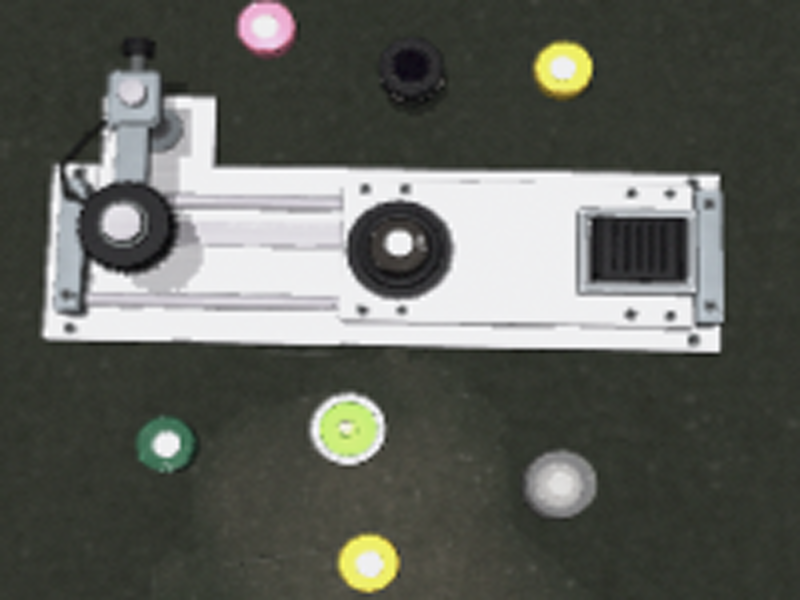

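View pics/sc.png

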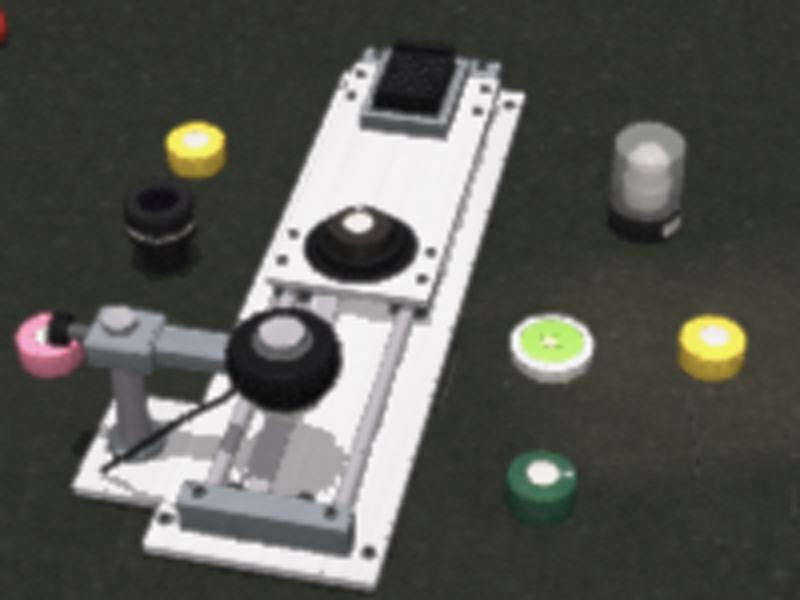

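```bash
cat > h.py <<'E'
import numpy as np
from plant import ctrl
def proj(n,P):
    c=ctrl.calibration(n);P=np.atleast_2d(P);q=P@c['world_to_cam'][:3,:3].T+c['world_to_cam'][:3,3]
    q=q@c['intrinsics'].T;return q[:,:2]/q[:,2:]
def T(u,v):return(215+(u+.5)/4-.5,125+(v+.5)/3.75-.5)
def S(u,v):return(220+(u+.5)/4-.5,170+(v+.5)/3.75-.5)
def tri(t,s):
    from scipy.optimize import least_squares
    f=lambda p:np.r_[proj('top',p)[0]-t,proj('side',p)[0]-s]
    r=least_squares(f,[.6,0,.05]);return r.x,r.fun
E
python3 - <<'E'
from h import *
from scipy.optimize import least_squares
np.set_printoptions(precision=4,suppress=True)
print('rel',tri(T(639,249),S(418,80)));print('sh',tri(T(122,223),S(283,334)))
obs=[('top',(0,-.140,.052),T(639,249)),('side',(0,-.140,.052),S(418,80)),('top',(0,.11,.1),T(122,223)),('side',(0,.11,.1),S(283,334)),
('top',(-.05,.165,None),T(43,338)),('top',(-.05,-.187,None),T(719,352)),('top',(.05,-.187,None),T(719,174)),
('side',(-.05,.165,None),S(375,587)),('side',(.05,.165,None),S(146,548)),('side',(-.05,-.187,None),S(524,93)),
('top',(0,-.02,.040),T(400,248)),('side',(0,-.02,.040),S(361,243))]
def W(p,l):
    c,s=np.cos(p[2]),np.sin(p[2]);z=p[3] if l[2] is None else l[2]
    return [p[0]+c*l[0]-s*l[1],p[1]+s*l[0]+c*l[1],z]
f=lambda p:np.concatenate([proj(n,W(p,l))[0]-o for n,l,o in obs])
r=least_squares(f,[.6,0,0,.006],loss='soft_l1');print(r.x,np.degrees(r.x[2]));print(f(r.x).reshape(-1,2))
for l in((0,-.14,.052),(0,-.01,.052),(0,.11,.1)):print(W(r.x,l))
for n,t,s in(('can',T(560,470),S(650,140)),):print(n,tri(t,s))
o=ctrl.get_obs();from scipy.spatial.transform import Rotation as R
print(R.from_euler('xyz',o['eef_rot']).as_matrix())
E
```

```text
rel (array([ 0.5068, -0.1138,  0.0487]), array([ 0.0444,  0.6175, -0.621 , -0.1276]))
sh (array([0.5183, 0.1358, 0.0994]), array([ 0.0393,  0.4625, -0.3855, -0.0881]))
[ 0.5133  0.0267 -0.0419  0.0105] -2.4017371016028832
[[-0.1038  0.0144]
 [-0.9976 -1.261 ]
 [-0.4363  0.5819]
 [-0.3144  0.0152]
 [-0.2944  1.2569]
 [ 0.6519  0.2516]
 [ 0.1075  0.3392]
 [ 0.1234 -0.0424]
 [-1.311  -0.2703]
 [ 0.0579  0.4402]
 [-0.443   0.4249]
 [-0.2685 -1.5192]]
[np.float64(0.5074738103331226), np.float64(-0.11319895469396146), 0.052]
[np.float64(0.5129215832166885), np.float64(0.01668684811223089), 0.052]
[np.float64(0.5179502966476723), np.float64(0.1365814353179469), 0.1]
can (array([ 0.3881, -0.0693,  0.0589]), array([ 0.0557,  1.952 , -1.9363, -0.2525]))
[[-0.9172 -0.0007  0.3985]
 [-0.3985  0.0013 -0.9172]
 [ 0.0001 -1.     -0.0015]]
```

Request:
step_arm(motion="-28 0 -24 0 -6 0 0; -56 0 -48 0 -12 0 0; -84 0 -72 0 -18 0 0; -112 0 -96 0 -24 0 0; -140 0 -120 0 -30 0 0", newtons=40)

```text
time: 0.52
tcp_pos: [0.3498, -0.4515, 0.231]
eef_rot: [-1.571, 0.0, -2.203]
wrist_force: [0.4, -0.3, -0.3]
width: 0.0256
```

```bash
cat >> h.py <<'E'
from scipy.spatial.transform import Rotation as R
np.set_printoptions(precision=4,suppress=True)
YAW=-.0419
def togo(p):
    o=ctrl.get_obs();M=R.from_euler('xyz',o['eef_rot'])
    d=M.inv().apply(np.array(p)-o['tcp_pos'])*1000
    z=[np.cos(YAW),np.sin(YAW),0];y=[0,0,-1];x=np.cross(y,z)
    G=R.from_matrix(np.array([x,y,z]).T)
    print('t',o['time'],'tcp',o['tcp_pos'],'F',o['wrist_force'],'w',o['width'],'\nshift',d.round(1),'turn',np.degrees((M.inv()*G).as_rotvec()).round(2))
    print('base +y in tool:',M.inv().apply([-np.sin(YAW),np.cos(YAW),0]))
E
python3 -c "
from h import *
togo([.507,-.1135,.2])"
```

```text
t 0.5167 tcp [ 0.3498 -0.4515  0.231 ] F [ 0.4433 -0.3361 -0.329 ] w 0.02561622271224526 
shift [-365.5   31.1  -72.9] turn [  0.03 -33.83  -0.01]
base +y in tool: [-0.8307  0.0003 -0.5567]
```

Request:
step_arm(motion="-36 0 -7 0 -6 0 0; -72 0 -14 0 -12 0 0; -108 0 -21 0 -18 0 0; -144 0 -28 0 -24 0 0; -180 0 -35 0 -30 0 0")

```text
time: 0.93
tcp_pos: [0.4288, -0.2861, 0.2312]
eef_rot: [-1.571, -0.0, -1.68]
wrist_force: [1.0, -0.1, -0.0]
width: -0.0
```

```bash
python3 -c "
from h import *
togo([.507,-.1135,.12])"
```

```text
t 0.9333 tcp [ 0.4288 -0.2861  0.2312] F [ 1.0167 -0.0886 -0.0488] w -3.702620334280243e-05 
shift [-180.1  111.2   59.1] turn [ 0.02 -3.83  0.  ]
base +y in tool: [-0.9978 -0.     -0.0668]
```

Request:
step_arm(motion="-36 10 12 0 -1 0 0; -72 20 24 0 -2 0 0; -108 40 36 0 -3 0 0; -144 60 48 0 -3.8 0 0; -180 81 59 0 -3.8 0 0")

```text
time: 1.35
tcp_pos: [0.5068, -0.1172, 0.1516]
eef_rot: [-1.57, 0.0, -1.618]
wrist_force: [0.5, -0.5, 0.5]
width: 0.0002
```

Request:
step_arm(motion="0 15 0 0 0 0 0; 0 30 0 0 0 0 0; 0 30 0 0 0 0 0; 0 30 0 0 0 0 0; 0 30 0 0 0 0 0")

```text
time: 1.77
tcp_pos: [0.5064, -0.1192, 0.1228]
eef_rot: [-1.57, -0.0, -1.619]
wrist_force: [-0.4, 0.0, 1.0]
width: 0.0001
```

```bash
python3 -c "
from h import *
togo([.507,-.1135,.054])
import cv2
a=ctrl.read_camera('top');b=ctrl.read_camera('side')
cv2.imwrite('pics/t1.png',np.hstack([cv2.resize(a[130:250,330:430],None,fx=4,fy=4,interpolation=2),cv2.resize(b[100:220,260:360],None,fx=4,fy=4,interpolation=2)]))
print(proj('top',ctrl.get_obs()['tcp_pos']),proj('side',ctrl.get_obs()['tcp_pos']))"
```

```text
t 1.7667 tcp [ 0.5064 -0.1192  0.1228] F [-0.3563  0.0034  0.9624] w 0.00012489891111692162 
shift [-5.7 68.8  0.3] turn [-0.02 -0.36  0.01]
base +y in tool: [-1.     -0.0002 -0.0063]
[[381.8566 184.6545]] [[323.8903 159.0948]]
```

View pics/t1.png

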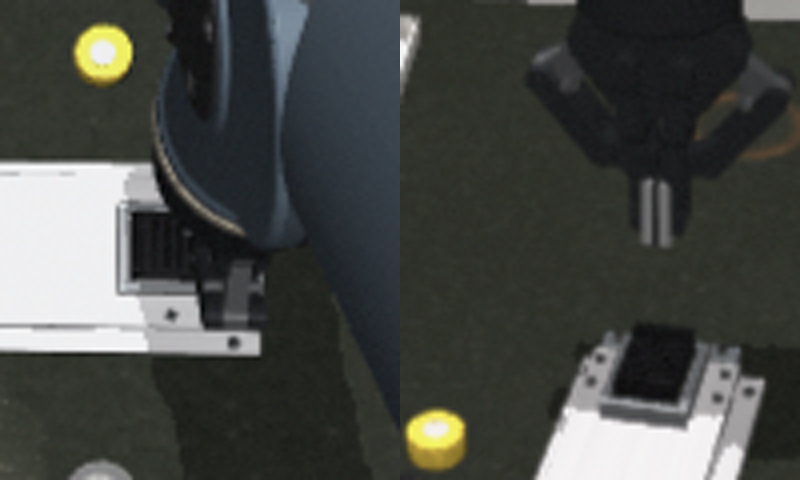

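The top view is mostly hidden by the arm. In the side view the fingertips at about (324,160) match the projected TCP and sit in line with the saddle at (324,190), so I'm descending to just above the lips.

Request:
step_arm(motion="-3 15 0 0 0 0 0; -5.5 30 0 0 0 0 0; -5.5 45 0 0 0 0 0; -5.5 57 0 0 0 0 0; -5.5 57 0 0 0 0 0")

```text
time: 2.28
tcp_pos: [0.5057, -0.1136, 0.0642]
eef_rot: [-1.573, 0.0, -1.619]
wrist_force: [-1.3, 0.1, 0.5]
width: 0.0001
```

```bash
python3 -c "
from h import *
togo([.507,-.1135,.054])
import cv2
b=ctrl.read_camera('side')
cv2.imwrite('pics/t2.png',cv2.resize(b[120:220,270:370],None,fx=6,fy=6,interpolation=2))
print(proj('side',ctrl.get_obs()['tcp_pos']))"
```

```text
t 2.2833 tcp [ 0.5057 -0.1136  0.0642] F [-1.2811  0.0741  0.4554] w 0.00013688165726082917 
shift [-0.1 10.2  1.3] turn [ 0.1  -0.36 -0.01]
base +y in tool: [-1.      0.0002 -0.0063]
[[323.7601 184.5177]]
```

View pics/t2.png

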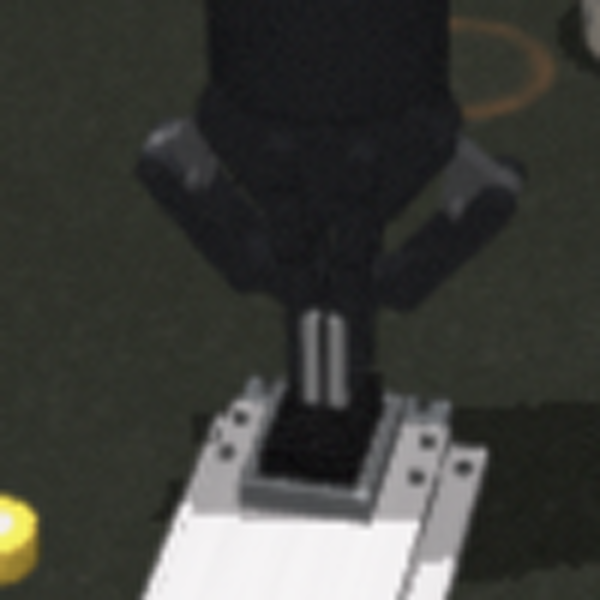

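The side view shows the tips centred across the black saddle, with the tip end at crop (325,405), about pixel (324,187). Next I press down.

Request:
step_arm(motion="0 3 1 0 0 0 0; 0 6 1 0 0 0 0; 0 9 1 0 0 0 0; 0 11 1 0 0 0 0; 0 11 1 0 0 0 0")

```text
time: 2.75
tcp_pos: [0.5074, -0.1134, 0.0541]
eef_rot: [-1.571, -0.0, -1.618]
wrist_force: [-0.3, -0.5, 1.1]
width: 0.0002
```

Request:
step_arm(motion="0 1 0 0 0 0 0; 0 2 0 0 0 0 0; 0 3 0 0 0 0 0; 0 3 0 0 0 0 0; 0 3 0 0 0 0 0")

```text
time: 3.17
tcp_pos: [0.5076, -0.1133, 0.0513]
eef_rot: [-1.571, -0.0, -1.618]
wrist_force: [-0.3, -0.1, 2.1]
width: 0.0
```

```bash
python3 -c "
from h import *
togo([.507,-.1135,.046])"
```

```text
t 3.1667 tcp [ 0.5076 -0.1133  0.0513] F [-0.2726 -0.0998  2.0832] w 2.709871514892846e-05 
shift [ 0.2  5.3 -0.6] turn [-0.01 -0.32  0.  ]
base +y in tool: [-1.     -0.     -0.0055]
```

Request:
step_arm(motion="0 1.5 0 0 0 0 0; 0 3 0 0 0 0 0; 0 4.5 0 0 0 0 0; 0 5.5 0 0 0 0 0; 0 5.5 0 0 0 0 0")

```text
time: 3.58
tcp_pos: [0.5078, -0.1133, 0.0469]
eef_rot: [-1.57, -0.001, -1.618]
wrist_force: [-4.2, 0.8, 21.8]
width: -0.0
```

```bash
python3 -c "
from h import *
togo([.507,-.1135,.046])"
```

```text
t 3.5833 tcp [ 0.5078 -0.1133  0.0469] F [-4.1875  0.8212 21.8254] w -3.250263027397381e-05 
shift [ 0.2  0.9 -0.8] turn [-0.06 -0.32  0.04]
base +y in tool: [-1.     -0.0006 -0.0056]
```

Request:
step_arm(motion="-1 -0.6 -0.3 0 0 0 0; -4 -0.6 -0.3 0 0 0 0; -8 -0.6 -0.3 0 0 0 0; -12 -0.6 -0.3 0 0 0 0; -16 -0.6 -0.3 0 0 0 0")

```text
time: 4.0
tcp_pos: [0.5084, -0.0978, 0.047]
eef_rot: [-1.57, -0.001, -1.619]
wrist_force: [-2.7, -2.2, 14.6]
width: -0.0
```

```bash
python3 -c "
from h import *
togo([.5129,.0167,.047])
import cv2
b=ctrl.read_camera('side')
cv2.imwrite('pics/t3.png',cv2.resize(b[140:260,260:360],None,fx=5,fy=5,interpolation=2))"
```

```text
t 4.0 tcp [ 0.5084 -0.0978  0.047 ] F [-2.6624 -2.1568 14.6246] w -5.901521971128012e-06 
shift [-114.6   -0.1   -1. ] turn [-0.07 -0.36  0.05]
base +y in tool: [-1.     -0.0009 -0.0062]
```

View pics/t3.png

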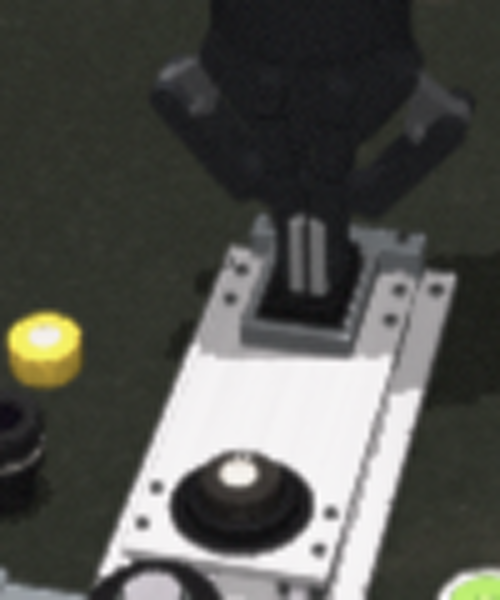

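The side view shows the carriage sliding: a gap has opened at the rear bracket around crop (330,235). I'm continuing.

Request:
step_arm(motion="-7 0 0 0 0 0 0; -14 0 0 0 0 0 0; -21 0 -0.1 0 0 0 0; -28 0 -0.2 0 0 0 0; -35 0 -0.3 0 0 0 0")

```text
time: 4.47
tcp_pos: [0.5099, -0.0626, 0.047]
eef_rot: [-1.569, -0.001, -1.619]
wrist_force: [-1.9, -2.5, 12.8]
width: 0.0
```

Request:
step_arm(motion="-7 0 0 0 0 0 0; -14 0 0 0 0 0 0; -21 0 -0.1 0 0 0 0; -28 0 -0.2 0 0 0 0; -35 0 -0.3 0 0 0 0")

```text
time: 4.88
tcp_pos: [0.5113, -0.0276, 0.047]
eef_rot: [-1.569, -0.001, -1.619]
wrist_force: [-1.6, -1.9, 12.6]
width: 0.0
```

```bash
python3 -c "
from h import *
togo([.5129,.0167,.047])
import cv2
b=ctrl.read_camera('side')
cv2.imwrite('pics/t4.png',cv2.resize(b[150:330,230:380],None,fx=4,fy=3.3,interpolation=2))"
```

```text
t 4.8833 tcp [ 0.5113 -0.0276  0.047 ] F [-1.6311 -1.8648 12.6222] w 3.6746773849000366e-05 
shift [-44.3  -0.   -0.5] turn [-0.09 -0.35  0.04]
base +y in tool: [-1.     -0.0006 -0.0061]
```

View pics/t4.png

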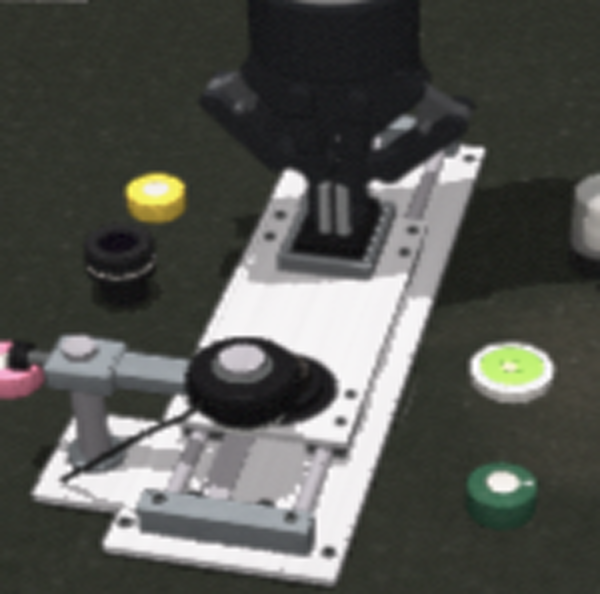

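The carriage has moved about 85 mm, and nothing beside the slide has moved. About 44 mm remain.

Request:
step_arm(motion="-7 0 0 0 0 0 0; -14 0 0 0 0 0 0; -21 0 -0.1 0 0 0 0; -28 0 -0.2 0 0 0 0; -34 0 -0.2 0 0 0 0")

```text
time: 5.35
tcp_pos: [0.5128, 0.0067, 0.047]
eef_rot: [-1.569, -0.0, -1.619]
wrist_force: [-1.4, -1.9, 12.6]
width: -0.0
```

Request:
step_arm(motion="-3 0 0 0 0 0 0; -6 0 0 0 0 0 0; -9 0 -0.1 0 0 0 0; -11 0 -0.1 0 0 0 0; -13 0 -0.1 0 0 0 0")

```text
time: 5.77
tcp_pos: [0.5132, 0.0174, 0.047]
eef_rot: [-1.57, -0.003, -1.62]
wrist_force: [-0.1, -10.1, 14.3]
width: 0.0002
```

Request:
step_arm(motion="-1 0 0 0 0 0 0; -2 0 0 0 0 0 0; -2 0 0 0 0 0 0; -2 0 0 0 0 0 0; -2 0 0 0 0 0 0")

```text
time: 6.18
tcp_pos: [0.5133, 0.0189, 0.0469]
eef_rot: [-1.57, -0.003, -1.621]
wrist_force: [-0.2, -9.3, 13.9]
width: -0.0
```

```bash
python3 -c "
from h import *
togo([.5129,.0167,.047])
import cv2
b=ctrl.read_camera('side')
cv2.imwrite('pics/t5.png',cv2.resize(b[150:330,230:380],None,fx=4,fy=3.3,interpolation=2))"
```

```text
t 6.1833 tcp [0.5133 0.0189 0.0469] F [-0.2262 -9.2592 13.9183] w -2.6144916944563934e-05 
shift [ 2.3 -0.  -0.2] turn [-0.07 -0.46  0.16]
base +y in tool: [-1.     -0.0028 -0.008 ]
```

View pics/t5.png

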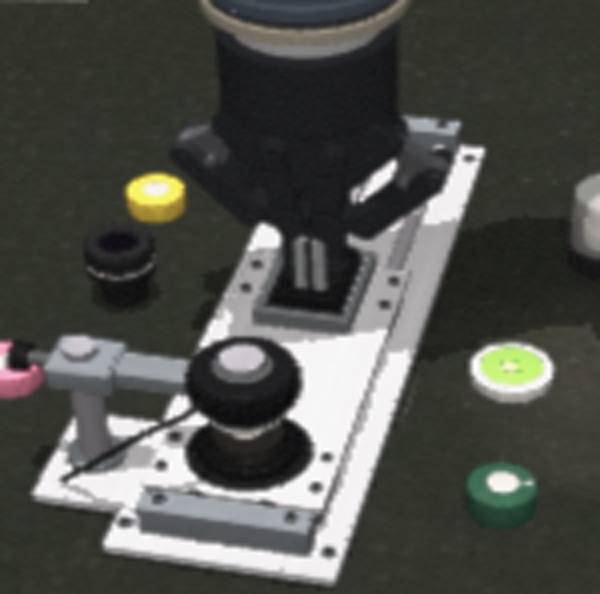

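The carriage plate is against the front bracket at crop (230,505), and the tips slip on the face at about 9 N. That means the carriage is at its end stop, so I'm letting go straight up.

Request:
step_arm(motion="0 -3 0 0 0 0 0; 0 -6 0 0 0 0 0; 0 -10 0 0 0 0 0; 1 -15 0 0 0 0 0; 1 -22 0 0 0 0 0")

```text
time: 6.65
tcp_pos: [0.5122, 0.0208, 0.0683]
eef_rot: [-1.572, 0.0, -1.618]
wrist_force: [-0.1, 0.7, -0.5]
width: -0.0001
```

Request:
step_arm(motion="0 -20 0 0 0 0 0; 0 -40 0 0 0 0 0; 0 -60 0 0 0 0 0; 0 -75 0 0 0 0 0; 0 -75 0 0 0 0 0")

```text
time: 7.07
tcp_pos: [0.5141, 0.0211, 0.1465]
eef_rot: [-1.566, 0.001, -1.618]
wrist_force: [0.7, 0.3, -0.5]
width: 0.0001
```

```bash
python3 -c "
from h import *
togo([.518,.136,.125])
import cv2
b=ctrl.read_camera('side')
cv2.imwrite('pics/t6.png',cv2.resize(b[150:330,230:380],None,fx=4,fy=3.3,interpolation=2))"
```

```text
t 7.0667 tcp [0.5141 0.0211 0.1465] F [ 0.692   0.2563 -0.4589] w 7.07396334465227e-05 
shift [-115.    21.5   -1.6] turn [-0.26 -0.31 -0.05]
base +y in tool: [-1.      0.0008 -0.0054]
```

View pics/t6.png

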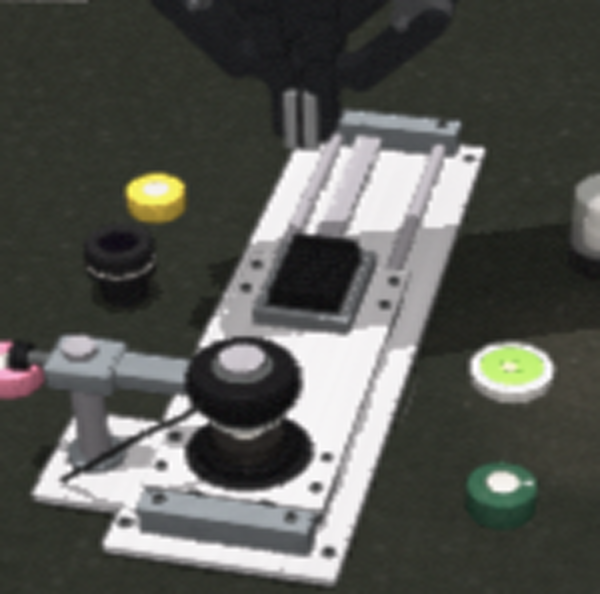

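The carriage is still home and the release looks up. I'll check the saddle position numerically while moving over the shutter.

Request:
step_arm(motion="-25 0 0 0 0 0 0; -50 0 0 0 0 0 0; -75 0 -0.5 0 0 0 0; -100 0 -1 0 0 0 0; -115 0 -1.6 0 0 0 0")

```text
time: 7.53
tcp_pos: [0.5158, 0.1386, 0.1425]
eef_rot: [-1.572, 0.001, -1.616]
wrist_force: [-0.5, 0.8, -1.0]
width: -0.0001
```

Request:
step_arm(motion="0 10 0 0 0 0 0; 0 20 0 0 0 0 0; 0 30 0 0 0 0 0; 0 34 0 0 0 0 0; 0 34 0 0 0 0 0")

```text
time: 7.95
tcp_pos: [0.5156, 0.134, 0.1076]
eef_rot: [-1.574, -0.002, -1.62]
wrist_force: [0.3, -0.7, -0.5]
width: -0.0007
```

```bash
python3 -c "
from h import *
togo([.518,.136,.101])
print((proj('side',[[.5129,.0167,.052],[.518,.136,.1]])-[230,150])*[4,3.3])
import cv2
b=ctrl.read_camera('side')
cv2.imwrite('pics/t7.png',cv2.resize(b[150:330,230:380],None,fx=4,fy=3.3,interpolation=2))"
```

```text
t 7.95 tcp [0.5156 0.134  0.1076] F [ 0.3276 -0.703  -0.5257] w -0.0007086171134931147 
shift [-2.2  6.5  2.3] turn [ 0.17 -0.4   0.09]
base +y in tool: [-1.     -0.0015 -0.0071]
[[312.8745 269.5989]
 [240.4404 357.9089]]
```

View pics/t7.png

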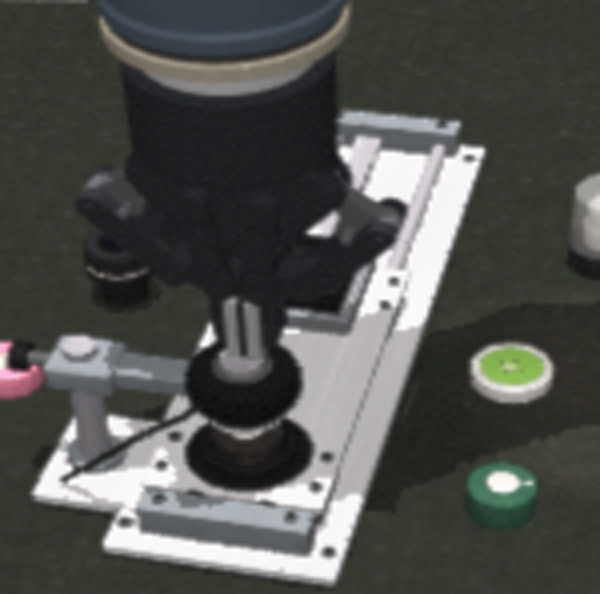

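The saddle image matches its predicted home position within a millimetre or two. The tips are over the steel button at crop (245,360), so I'm pressing.

Request:
step_arm(motion="-1.5 3 2 0 0 0 0; -1.5 6 2 0 0 0 0; -1.5 8 2 0 0 0 0; -1.5 10 2 0 0 0 0; -1.5 10 2 0 0 0 0")

```text
time: 8.42
tcp_pos: [0.5188, 0.1369, 0.0992]
eef_rot: [-1.57, 0.0, -1.618]
wrist_force: [0.3, -0.8, 3.1]
width: -0.0
```

Request:
step_arm(motion="0 0.7 0 0 0 0 0; 0 1.4 0 0 0 0 0; 0 1.4 0 0 0 0 0; 0 1.4 0 0 0 0 0; 0 1.4 0 0 0 0 0")

```text
time: 8.83
tcp_pos: [0.5188, 0.1369, 0.0981]
eef_rot: [-1.57, 0.0, -1.618]
wrist_force: [-0.3, -1.8, 3.3]
width: -0.0001
```

Request:
step_arm(motion="0 1 0 0 0 0 0; 0 2 0 0 0 0 0; 0 2.8 0 0 0 0 0; 0 2.8 0 0 0 0 0; 0 2.8 0 0 0 0 0")

```text
time: 9.25
tcp_pos: [0.5189, 0.1369, 0.0962]
eef_rot: [-1.57, 0.0, -1.618]
wrist_force: [-3.3, -2.1, 17.0]
width: 0.0002
```

Bottomed at 17 N, so the button is fully down. I'm releasing it and backing off.

Request:
step_arm(motion="0 -3 0 0 0 0 0; 0 -8 0 0 0 0 0; 0 -16 0 0 0 0 0; 0 -30 0 0 0 0 0; 0 -50 0 0 0 0 0")

```text
time: 9.67
tcp_pos: [0.5174, 0.1368, 0.1446]
eef_rot: [-1.574, -0.001, -1.618]
wrist_force: [0.1, 0.2, 0.3]
width: 0.0001
```

Request:
step_arm(motion="20 -20 0 0 0 0 0; 50 -40 0 0 0 0 0; 80 -50 0 0 0 0 0; 120 -50 0 0 0 0 0; 120 -50 0 0 0 0 0")

```text
time: 10.08
tcp_pos: [0.5122, 0.0086, 0.1958]
eef_rot: [-1.571, -0.004, -1.627]
wrist_force: [-0.2, -0.7, -0.4]
width: 0.0
```

```bash
python3 -c "
from h import *
togo([.518,.136,.101])
import cv2
b=ctrl.read_camera('side')
cv2.imwrite('pics/t8.png',cv2.resize(b[150:330,230:430],None,fx=4,fy=3.3,interpolation=2))"
```

```text
t 10.0833 tcp [0.5122 0.0086 0.1958] F [-0.1654 -0.7074 -0.403 ] w 1.4421531432185172e-06 
shift [-127.9   94.2   -1.4] turn [ 0.   -0.84  0.25]
base +y in tool: [-0.9999 -0.0043 -0.0146]
```

View pics/t8.png

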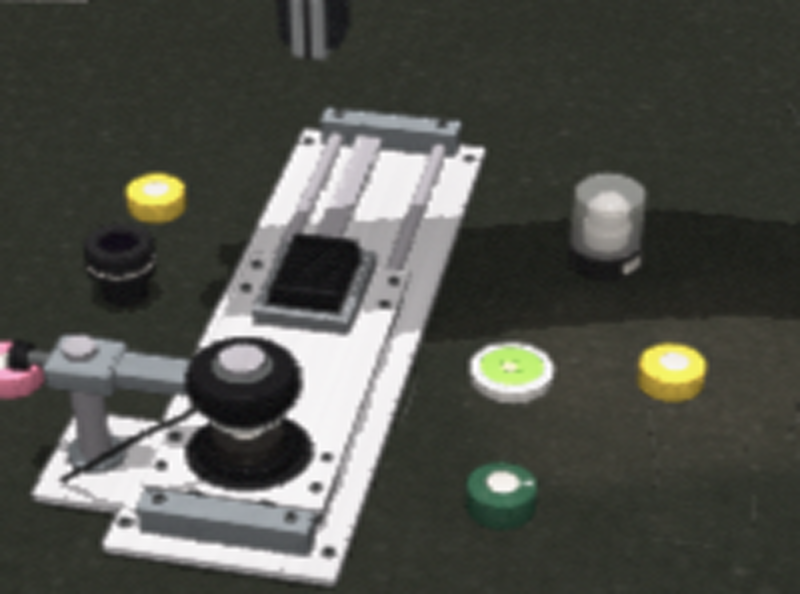

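The picture shows the carriage home with the release up at crop (317,270) and the shutter button up at (243,360). The specimen is in the nest, the bystanders are unmoved and the robot is clear.

```bash
python3 -c "
from plant import ctrl
print(ctrl.job_done())"
```

```text
the job is handed in; nothing more can be done
None
```

The job is done and handed in at about 10 s of the 43 s allowed. I held the thumb release down with the shut fingertips and slid the carriage about 130 mm to its end stop. I then lifted off so it locked, and pressed the shutter once.

**End stop:** the fingertips travelled 130.7 mm before the force along the slide rose from about 2 N to about 10 N. A further push only slipped on the release face.

**Shutter:** it bottomed at 17 N, about 3 to 4 mm down, and the wrist force returned to zero after release. I read that depth from the fingertip height, so it is less certain than the force.

**Last picture:** the carriage is at the end stop, with the release and shutter button up and the specimen in its nest. The things beside the slide are where they started, and the robot is clear. The joint values can't be read directly, so the locked state is judged from the pictures and forces. No check failed or disagreed.

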